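# Roll a plugged brass tube to the scribed line once the tray is out of its way

### The job

The steel tray stands in the way on the brass plate: hook your fingers behind its far edge and pull it towards you until it lies up against and square to the wooden batten. Then roll the brass tube along the plate with strokes of the fingertips on its top (do not pick it up, grip it or push it from the side) and leave it at rest lying along the dark cross line, centred over it and not hanging over the plate's edges. Leave everything else on the bench where it is, apart from what travels in the tray, and let go.

Things in the scene. Friction and masses are not known exactly. Their poses are not given: they have to be found in the camera images.
- plate: Fixed thin brass sheet let flush into the bench (top at z = 0), 200 mm along its x, 540 mm along its y. Origin: centre of its top. x points away from the robot; y is the rolling direction. A dark 6 mm cross line runs along x at y = 0 over the full width. At the start the tray stands on the line, the tube near one end of the plate (either one), the cork block near the other.
- batten: Fixed light-wood batten nearer to the robot than the plate, parallel to the plate's y: 22 mm along x, 300 mm along y, 20 mm high. Origin: the foot of its far face (the face the tray comes up against), mid-length; the wood lies at x = -22 to 0 mm.
- tray: Loose shallow open steel tray, 100 mm along its x, 180 mm along its y, 35 mm high, walls and floor 4 mm, about 0.55 kg with the medallion and steel bar in it. Origin: centre of its underside; x points away from the robot: outside of far wall at x = +50 mm. Against the batten its origin is 50 mm from the batten's along x.
- tube: Loose brass tube blank, plugged and filled (solid), 64 mm diameter, 110 mm long, 0.4 to 0.75 kg. Origin: its centre, 32 mm above the bench; its x is the tube's axis, roughly along the plate's x; the other axes turn as it rolls. It rolls easily and soon stops; a fingertip stroking its top without slip moves twice as far as the tube.
- cork: Round cork block with three mushroom-handled gravers: block 90 mm diameter, 55 mm high, handles up to 125 mm high and within 50 mm of the axis. Loose bystander. Origin: centre of its underside.
- block: Flat square steel bench block, 50 by 50 mm, 24 mm high, loose bystander standing about 20 mm behind one half (left or right, it varies) of the tray's far edge: no finger fits between there. Origin: centre of its underside.
- rosette: Small flat brass rosette, 32 mm diameter, 9 mm high, lying about 30 mm behind the other half of the tray's far edge; loose bystander. Origin: centre of its underside.
- cup: Grey cup with punches, 50 mm diameter, 60 mm high, punches to 105 mm; loose bystander behind the plate. Origin: centre of its underside.
- bowl: Round pitch bowl, 112 mm diameter, 65 mm high with its ornament, loose bystander. Origin: centre of its underside.
- jar: Amber jar, 60 mm diameter, 85 mm high, loose bystander. Origin: centre of its underside.
- hammer: Hammer lying on the bench, 190 mm long, handle towards its -x, loose bystander. Origin: near the middle of its length, on its underside.
Mind the look-alikes: they are no part of the job. Leave any turquoise look-alike of the tube alone.

How it is judged:
On the way, in this order (a step that is already met when the one before it is completed fails the run):
1. the tray is pulled home against the batten (x of tray in the frame of batten between 0.04 and 0.064 m and y of tray in the frame of batten between -0.09 and 0.09 m and angle between the x axis of tray and the x axis of batten, either way round below 0.14 rad), for 0.2 s.
2. the tube has rolled nearly half a turn or more, on the bench (angle between tube's own z axis and vertical above 2.3 rad and height (world z) of tube below 0.037 m), for 0.05 s.
At the end, for the whole second after the job is handed in: Tray within 14 mm of the batten, square to it within 8 degrees and within 90 mm of its middle; tube on the plate, at rest, axis within 11 mm of the cross line and 9.7 degrees of its direction, centre within 40 mm of the middle of the plate's width (all of step 1 and y of tube in the frame of plate between -0.011 and 0.011 m and x of tube in the frame of plate between -0.04 and 0.04 m and angle between the x axis of tube and the x axis of plate, either way round below 0.17 rad and height (world z) of tube below 0.037 m and linear speed of tube below 0.01 m/s); the robot touches nothing.
It fails at once if the tube is lifted or tipped off the bench (height (world z) of tube above 0.042 m).
It fails at once if the tube is gripped or pushed from the side (touched by the fingers with the grasp point below 66 mm, the tube's top being at 64 mm) (contact force between the fingers and tube above 0.5 N and height (world z) of the grasp point below 0.066 m).
It fails at once if the tray is moved otherwise than by its far edge (contact force between the fingers and tray above 1 N and x of the grasp point in the frame of tray below 0.03 m).
It fails at once if a bystander is moved by more than 20 mm or knocked over (distance of any of cork, rosette, block, cup, bowl, jar, hammer from where it was at the start of the episode above 0.02 m or angle between any of cork, rosette, block, cup, bowl, jar, hammer's own z axis and vertical above 0.5 rad).
It also fails if it takes over 72 s, if anything falls off the work surface, if the arm or the gripper's body presses on something with over 40 N, if the wrist force passes 120 N, or if a joint passes its speed limit or range.

### The arm

A 6-joint arm with a two-finger parallel gripper is mounted at the origin on the work surface. World frame = base frame: x ahead of the robot, y to its left, z up, the work surface at z = 0. Lengths are in m, angles in rad, forces in N, time in s.
With the tool pointing down it reaches from about 0.275 to 0.75 m from the base axis. Payload 10.2 kg.
Tool frame: the origin (TCP) lies midway between the tips of the shut fingers; the grasp point (between the pads) lies 19 mm behind it; z points along the fingers, y is the line along which they close (so a half turn about z gives the same grasp; the last joint's range is limited). The gripper opens to 88 mm and grips with 3 to 60 N. Pads are 18 mm wide; open, the fingers measure 123 mm over their backs; the gripper's body (75 mm by 187 mm) begins 45 mm behind the grasp point.
Start: joints at [-1.372, 0.313, 1.498, -0, 1.331, -0.223], TCP at [0.215, -0.479, 0.239] pointing down, gripper open.
Joint ranges: [-2.94, 2.94], [-0.97, 2.17], [0.19, 2.56], [-1.23, 4.37], [0.02, 3.11], [-2.88, 2.88]. Speed limits (rad/s): [2.39, 2.39, 3.01, 3.14, 3.14, 3.14].

### API

Orientations are given as a unit quaternion [x, y, z, w].
In Python, from bench import env gives the robot as it stands.
- The arm moves only by the tool arm_command, never from a script. Its argument "moves" is one flat list of numbers, 7 for each row, row after row: the shift along the tool's x, y, z in mm, then the turn, a rotation vector about the tool's x, y, z in degrees, then the finger opening in mm, from 0 to 88.1. A call has 1 to 20 rows; each row shifts and turns the commanded pose from where the row before left it, along the tool's axes as they then stand; what a row does not reach is not made up. A row lasts 1/8 s, in which the tool goes at most 62.5 mm and 10.7 degrees, less where a joint would pass 70% of its speed; a pose out of reach is approached as far as the arm can. A call with a gripper value outside its range is refused whole. The fingers move at their own pace and stop on an object; "grip_force" is the grip in N (left out, the last holds). Time passes only in rows, so rows that do not move let the fingers close. It gives the time, the measured TCP pose, the force, the opening and the grip force at its end, in the units of the state.
- env.sense(): the state, without advancing time (a new reading comes with each control period).
- env.read_camera(name): name is "side" or "top"; returns (picture, depth): 384x512x3 uint8, blue, green, red; 384x512 float32, m along the optical axis (not along the pixel's ray), 0 where there is no reading.
- env.calibration(name): a dict with "camera_matrix" (3x3 intrinsics, pixels), "world_to_cam" (4x4, takes a point from world to camera coordinates). Camera axes: x right, y down, z forward; pixel columns grow to the right and rows downward; lengths in m; the calibration is good to about 2 mm. A picture is of the moment at which its call begins. calibration takes no time and is no camera call.
- env.job_done(): hands the job in; it is judged then, once.
Trained networks look in the newest picture that a camera, given by its name, has taken for a name from the list of things; names that differ only in an ending like _2 or _b are one class to them, and where a whole thing is asked for, a point or a joint stands for the part that bears it (a point fixed in the world has none). Each returns a list of dicts, best first, with "p" (0 to 1); they miss things now and then, are a little off and sometimes report something else, mostly with a low value. They report only what shows in the picture. A call takes as long as a camera call. They do not tell look-alikes from the thing itself.
- env.look_for(camera, query): "bbox" ([left, top, width, height] in pixels, round what is visible of it).
- env.mark_of(camera, query): "uv" ([column, row] in pixels: a listed point, or the origin of a listed thing).
The state is a dict: "t": time; "qpos": joint angles; "qvel": joint speeds; "effort": joint torques, N m; "position": TCP position; "tcp_rot": TCP orientation; "force": force on the tool from outside, world axes, zero at the start; "ft_torque": the same for the moment, N m; "finger_gap": opening from 0.0 (shut) to 1.0 (fully open); "grasp_force": force on a finger pad.
Only numpy, scipy, OpenCV 4.12 (cv2) and the standard library are available. Lean on these libraries where they do the work, as an engineer would, in place of code of your own. Each camera call takes 0.05 s, during which the arm holds its last target. There are 200 camera calls.

## Working session

There is one attempt and no reset: what is moved stays moved. The work goes in short steps, Python scripts to look and compute and a tool call to move; the robot and the scene stay as the last step left them, time stands still between calls to the robot, and variables do not carry over. Pictures are saved under pics/ and viewed, at most 10 in all, crops included, and the job is handed in when it is done.

Besides the shell and the picture viewer there is one more tool, called after "Request:" as name(argument=value, ...), one argument or row to a line, values as JSON. arm_command: Moves the arm, as the interface text tells. Its arguments: {"type":"object","properties":{"moves":{"type":"array","items":{"type":"number"}},"grip_force":{"type":"number"}},"required":["moves"]}

```bash
mkdir -p pics; ls; cat > h.py <<'E'
import numpy as np, cv2
from bench import env
def cal(n):
    c=env.calibration(n); return np.array(c["camera_matrix"]),np.array(c["world_to_cam"])
def ray(n,uv):
    K,T=cal(n); d=T[:3,:3].T@np.linalg.inv(K)@np.array([uv[0],uv[1],1.]); o=-T[:3,:3].T@T[:3,3]; return o,d
def atz(n,uv,z):
    o,d=ray(n,uv); return o+d*(z-o[2])/d[2]
def proj(n,p):
    K,T=cal(n); q=K@(T[:3,:3]@np.asarray(p,float)+T[:3,3]); return q[:2]/q[2]
def cloud(n,depth):
    K,T=cal(n); v,u=np.indices(depth.shape); P=np.stack([u,v,np.ones_like(u)],-1)@np.linalg.inv(K).T*depth[...,None]
    W=(P-T[:3,3])@T[:3,:3]; W[depth<=0]=np.nan; return W
E
python3 - <<'E'
from h import *
ims=[]
for n in ("top","side"):
    im,d=env.read_camera(n); np.save(f"{n}_d.npy",d); np.save(f"{n}_i.npy",im); cv2.imwrite(f"pics/{n}0.png",im)
    for q in "tray tube plate batten cork block rosette cup bowl jar hammer".split():
        r=env.mark_of(n,q)
        print(n,q,[(np.round(x["uv"]),round(x["p"],2),np.round(atz(n,x["uv"],0.032 if q=="tube" else 0)[:2],3)) for x in r[:3]])
s=env.sense(); print({k:np.round(v,3) for k,v in s.items()})
E
```

```text
pics
top tray [(array([308., 192.]), 0.87, array([ 0.578, -0.053]))]
top tube [(array([151., 275.]), 0.95, array([0.368, 0.335])), (array([130., 153.]), 0.93, array([0.672, 0.404])), (array([235., 195.]), 0.86, array([0.564, 0.135]))]
top plate [(array([307., 201.]), 0.9, array([ 0.555, -0.049]))]
top batten [(array([306., 276.]), 0.59, array([ 0.366, -0.042])), (array([397., 272.]), 0.34, array([ 0.377, -0.272]))]
top cork [(array([386., 212.]), 0.86, array([ 0.525, -0.251])), (array([310., 128.]), 0.3, array([ 0.749, -0.059]))]
top block [(array([333., 154.]), 0.73, array([ 0.678, -0.12 ])), (array([399., 274.]), 0.52, array([ 0.37 , -0.276]))]
top rosette [(array([289., 154.]), 0.62, array([ 0.677, -0.003]))]
top cup [(array([311., 130.]), 0.81, array([ 0.745, -0.063])), (array([305., 276.]), 0.22, array([ 0.364, -0.041]))]
top bowl [(array([400., 272.]), 0.97, array([ 0.377, -0.278]))]
top jar [(array([216., 256.]), 0.61, array([0.411, 0.184]))]
top hammer [(array([241., 139.]), 0.74, array([0.719, 0.125]))]
side tray [(array([267., 244.]), 0.65, array([ 0.577, -0.064]))]
side tu
[... 768 characters left out ...]
, -0.292]))]
side jar [(array([197., 192.]), 0.81, array([0.416, 0.183])), (array([317., 256.]), 0.48, array([ 0.678, -0.118]))]
side hammer [(array([315., 197.]), 0.65, array([0.723, 0.126]))]
{'t': np.float64(1.2), 'qpos': array([-1.372,  0.313,  1.498,  0.   ,  1.331, -0.223]), 'qvel': array([ 0.   , -0.002, -0.001, -0.   ,  0.002, -0.001]), 'effort': array([-1.0000e-03, -4.0213e+01, -2.5241e+01,  6.9000e-02,  3.2000e-02,
       -0.0000e+00]), 'position': array([ 0.215, -0.479,  0.239]), 'tcp_rot': array([ 0.978,  0.209,  0.   , -0.   ]), 'force': array([ 0.531, -0.45 ,  1.426]), 'ft_torque': array([ 0.001,  0.046, -0.005]), 'grasp_force': np.float64(0.0), 'finger_gap': np.float64(1.001)}
```

View pictures.

View pics/top0.png

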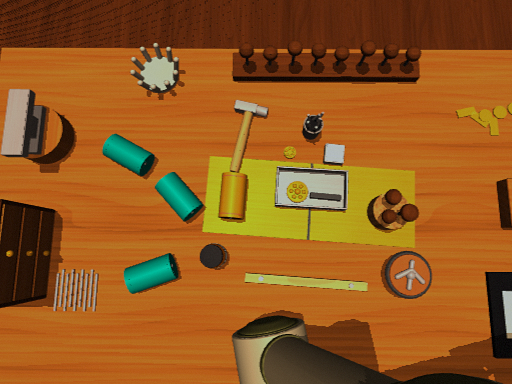

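View pics/side0.png

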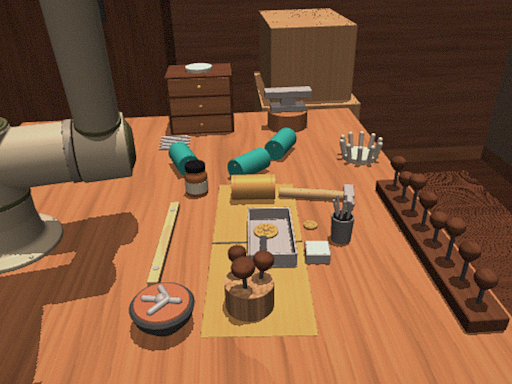

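The top view shows three turquoise cylinders at (128,153), (178,196) and (151,273), which are look-alikes. The brass one at (233,195), lying on the plate's left end, fits the description of the tube. The tray is at (311,189), with the rosette behind its left half at (289,153), the block behind its right half at (334,154), and the batten at (306,282). Next I'll measure precisely and crop in to confirm the tube.

```bash
python3 - <<'E'
from h import *
im=np.load("top_i.npy"); d=np.load("top_d.npy"); W=cloud("top",d); x,y,z=W[...,0],W[...,1],W[...,2]
def rect(m,name,k=None):
    m=m.astype(np.uint8); n,l,s,c=cv2.connectedComponentsWithStats(m)
    i=1+np.argmax(s[1:,4]); m=l==i; P=W[m][:,:2].astype(np.float32)
    r=cv2.minAreaRect(P*1000); print(name,s[i],np.round(r[0],1),np.round(r[1],1),round(r[2],2),"z",np.round(np.nanpercentile(W[m][:,2],[5,50,95]),4)); return m
box=lambda a,b,c,e:(x>a)&(x<b)&(y>c)&(y<e)
print("bench z",np.nanmedian(z[230:236,240:290]))
rect(box(.5,.66,-.17,.06)&(z>.022),"tray")
rect(box(.32,.42,-.25,.14)&(z>.01),"batten")
t=rect(box(.46,.66,.07,.21)&(z>.035),"tube")
rect(box(.64,.72,-.17,-.07)&(z>.012),"block")
rect(box(.64,.72,-.05,.04)&(z>.004),"rosette")
rect(box(.70,.80,-.12,0)&(z>.02),"cup")
rect(box(.61,.8,.05,.2)&(z>.008)&(z<.05)&~t,"hammer")
rect(box(.45,.6,-.33,-.17)&(z>.03),"cork")
rect(box(.38,.45,.14,.23)&(z>.04),"jar")
hsv=cv2.cvtColor(im,cv2.COLOR_BGR2HSV)
p=(hsv[...,0]>22)&(hsv[...,0]<34)&(hsv[...,1]>180)&(hsv[...,2]>120)
p=cv2.morphologyEx(p.astype(np.uint8),cv2.MORPH_CLOSE,np.ones((3,3)))>0
p&=box(.44,.66,-.4,.3); rect(p,"plate")
# tube axis from ridge
P=W[t]; q=P[P[:,2]>.055]; print("ridge",np.round(cv2.fitLine(q[:,:2].astype(np.float32),cv2.DIST_L2,0,.01,.01).ravel(),4),len(q),P[:,2].max())
# tube: yellow
# line pixels: dark on plate
g=im.astype(int).sum(2); L=box(.47,.63,-.08,-.03)&(g<250)&(np.abs(z)<.01)
print("line px",np.c_[np.where(L)[1],np.where(L)[0]][:60].tolist())
cv2.imwrite("pics/crop1.png",cv2.resize(im[130:310,190:450],None,fx=3,fy=3,interpolation=cv2.INTER_CUBIC))
E
```

```text
bench z 0.0002720526080786499
tray [275 166  74  44 482] [584.5 -56.8] [180. 101.] 86.38 z [0.0245 0.0334 0.0366]
batten [ 245  273  123   18 1159] [352.6 -40. ] [299.   22.1] 86.04 z [0.0167 0.0197 0.0222]
tube [ 219  172   29   47 1155] [560.4 140.9] [ 63.3 111.8] 86.31 z [0.0426 0.0594 0.0647]
block [324 143  21  22 390] [ 675.8 -118.4] [50.2 50.6] 83.23 z [0.018  0.0237 0.0265]
rosette [284 146  12  12 105] [683.8  -3.9] [29.1 30.8] 89.42 z [0.0042 0.0061 0.0098]
cup [303 112  21  26 390] [740.6 -60. ] [48.8 47.5] 55.77 z [0.0325 0.0602 0.101 ]
hammer [230 107  38  66 797] [713.  103.3] [ 87.6 176. ] 87.08 z [0.0145 0.0232 0.027 ]
cork [ 371  189   48   41 1345] [ 523.9 -244.9] [88.1 86. ] 72.53 z [0.0456 0.0583 0.1164]
jar [200 243  27  26 530] [415.2 182.2] [56.4 55.5] 50.73 z [0.0525 0.0843 0.0873]
plate [  202   161   213    86 10004] [554.9 -55.2] [540.4 200.2] 86.19 z [-0.0025  0.0003  0.0038]
ridge [ 0.9976 -0.0698  0.5607  0.1405] 794 0.06765479725729125
line px [[313, 172], [314, 172], [315, 172], [316, 172], [317, 172], [318, 172], [319, 172], [310, 198], [311, 198], [312, 198], [313, 198], [314, 198], [301, 208], [302, 208], [303, 208], [304, 208], [305, 208], [306, 208], [307, 208], [308, 208], [310, 208], [312, 208], [301, 209], [302, 209], [303, 209], [304, 209], [305, 209], [306, 209], [307, 209], [308, 209], [309, 209], [310, 209], [311, 209], [312, 209], [313, 209], [314, 209], [315, 209], [316, 209], [317, 209], [318, 209], [319, 209], [309, 210], [310, 210], [311, 210], [312, 210], [313, 210], [314, 210], [315, 210], [316, 210], [317, 210], [318, 210], [319, 210], [309, 211], [309, 212], [309, 213], [309, 214], [309, 215], [309, 216], [308, 217], [309, 217]]
```

View pics/crop1.png

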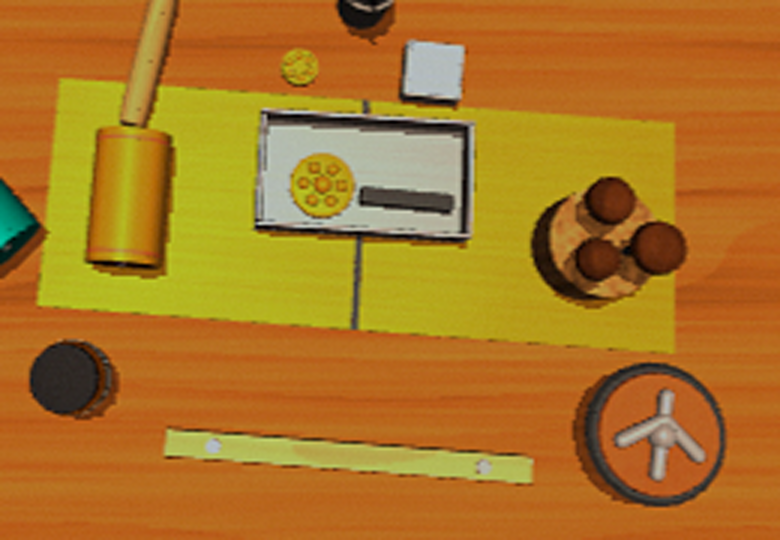

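The crop confirms the brass tube at crop (130,195), and the gap behind the tray's far edge, between rosette and block, is clear. I'll turn square to the plate, then travel above the hook place.

Request:
arm_command(
  moves=[0, 0, 0, 0, 0, 9.3, 30, 0, 0, 0, 0, 0, 9.3, 30, 0, 0, 0, 0, 0, 9.35, 30, 28.8, -32.5, 0, 0, 0, 0, 30, 28.8, -32.5, 0, 0, 0, 0, 30, 28.8, -32.5, 0, 0, 0, 0, 30, 28.8, -32.5, 0, 0, 0, 0, 30, 28.8, -32.5, 0, 0, 0, 0, 30, 28.8, -32.5, 0, 0, 0, 0, 30, 28.8, -32.5, 0, 0, 0, 0, 30, 28.8, -32.5, 0, 0, 0, 0, 30, 28.8, -32.5, 0, 0, 0, 0, 30, 28.8, -32.5, 0, 0, 0, 0, 30, 28.8, -32.5, 0, 0, 0, 0, 30, 28.8, -32.5, 0, 0, 0, 0, 30, 28.8, -32.5, 0, 0, 0, 0, 30, 28.8, -32.5, 0, 0, 0, 0, 30, 0, 0, 0, 0, 0, 0, 30],
)

```text
t: 3.45
position: [0.6483, -0.0495, 0.2378]
tcp_rot: [1.0, -0.031, -0.0, -0.0]
force: [-0.5, -0.5, 0.9]
finger_gap: 0.336
grasp_force: 0.0
```

```bash
cat >> h.py <<'E'
C=np.array([.5549,-.0552]); a=np.radians(-3.85); ex=np.array([np.cos(a),np.sin(a)]); ey=np.array([-ex[1],ex[0]])
def pl(p): d=np.asarray(p)[:2]-C; return np.round(1000*np.array([d@ex,d@ey]),1)
def where():
    s=env.sense(); from scipy.spatial.transform import Rotation as R
    M=R.from_quat(s["tcp_rot"]).as_matrix(); print("t",round(float(s["t"]),2),"plate xy mm",pl(s["position"]),"z",round(1000*s["position"][2],1),"toolx yaw",np.round(np.degrees(np.arctan2(M[1,0],M[0,0])),2),"down",np.round(M[:,2],3),"F",np.round(s["force"],1),"gap",s["finger_gap"])
E
python3 - <<'E'
from h import *
where()
im,d=env.read_camera("side"); cv2.imwrite("pics/side1.png",im)
for u,v in [(256,220),(258,240),(259,225)]: pass
i0=np.load("top_i.npy"); g=i0.astype(int).sum(2)
for r in (163,213,218,224,230,236):
    c=290+np.argmin(g[r,290:325]); print(r,c,pl(atz("top",(c,r),0)))
E
```

```text
t 3.45 plate xy mm [92.8 11.9] z 237.8 toolx yaw -3.61 down [-0.001  0.    -1.   ] F [-0.5 -0.5  0.9] gap 0.3359608949543936
163 324 [102.3 -32.9]
213 309 [-32.4  -0.1]
218 309 [-45.2  -0.8]
224 308 [-60.7   1. ]
230 308 [-76.    0.2]
236 307 [-91.3   2. ]
```

View pics/side1.png

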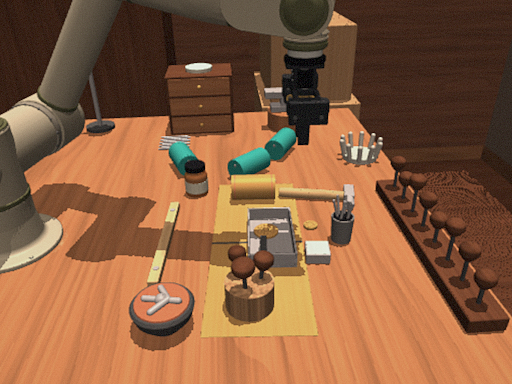

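The gripper hangs above the hook place, its body narrow along x and clear of the cup at (342,225). Descending now.

Request:
arm_command(
  moves=[1, 2, 45, 0, 0, 0, 30, 0, 0, 45, 0, 0, 0, 30, 0, 0, 45, 0, 0, 0, 30, 0, 0, 40, 0, 0, 0, 30, 0, 0, 20, 0, 0, 0, 30, 0, 0, 15, 0, 0, 0, 30, 0, 0, 15, 0, 0, 0, 30, 0, 0, 0, 0, 0, 0, 30, 0, 0, 0, 0, 0, 0, 30],
)

```text
t: 4.62
position: [0.6486, -0.0538, 0.0146]
tcp_rot: [0.999, -0.033, 0.001, 0.0]
force: [-0.7, 0.5, -0.5]
finger_gap: 0.338
grasp_force: 0.0
```

```bash
python3 - <<'E'
from h import *
where()
E
```

```text
t 4.62 plate xy mm [93.4  7.7] z 14.6 toolx yaw -3.78 down [ 0.001 -0.    -1.   ] F [-0.7  0.5 -0.5] gap 0.3375919443034337
```

Request:
arm_command(
  moves=[-3, 0, 0, 0, 0, 0, 30, -6, 0, 0, 0, 0, 0, 30, -10, 0, 0, 0, 0, 0, 30, -10, 0, 0, 0, 0, 0, 30, -10, 0, 0, 0, 0, 0, 30, -10, 0, 0, 0, 0, 0, 30, -10, 0, 0, 0, 0, 0, 30, -10, 0, 0, 0, 0, 0, 30, -10, 0, 0, 0, 0, 0, 30, -10, 0, 0, 0, 0, 0, 30, -10, 0, 0, 0, 0, 0, 30, -10, 0, 0, 0, 0, 0, 30, -10, 0, 0, 0, 0, 0, 30, -10, 0, 0, 0, 0, 0, 30, -10, 0, 0, 0, 0, 0, 30, -10, 0, 0, 0, 0, 0, 30, -10, 0, 0, 0, 0, 0, 30, -6, 0, 0, 0, 0, 0, 30, -2, 0, 0, 0, 0, 0, 30, 0, 0, 0, 0, 0, 0, 30],
)

```text
t: 7.12
position: [0.4808, -0.0424, 0.0134]
tcp_rot: [0.999, -0.033, -0.001, -0.0]
force: [1.0, -0.0, -0.2]
finger_gap: 0.342
grasp_force: 0.3
```

```bash
cat >> h.py <<'E'
def tray():
    im,d=env.read_camera("top"); W=cloud("top",d); x,y,z=W[...,0],W[...,1],W[...,2]
    rect(W,(x>.36)&(x<.66)&(y>-.19)&(y<.07)&(z>.022)&(z<.045),"tray"); return im,W
def rect(W,m,name):
    n,l,s,c=cv2.connectedComponentsWithStats(m.astype(np.uint8)); i=1+np.argmax(s[1:,4])
    r=cv2.minAreaRect(W[l==i][:,:2].astype(np.float32)*1000); print(name,pl(np.array(r[0])/1000),np.round(r[1],1),round(r[2],2),s[i,4])
E
python3 - <<'E'
from h import *
where(); im,W=tray(); cv2.imwrite("pics/top2.png",im)
E
```

```text
t 7.12 plate xy mm [-74.8   7.7] z 13.4 toolx yaw -3.78 down [-0.002  0.001 -1.   ] F [ 1.  -0.  -0.2] gap 0.3415815108345738
tray [-151.4   87.4] [78.8 23.4] 14.71 75
```

View pics/top2.png

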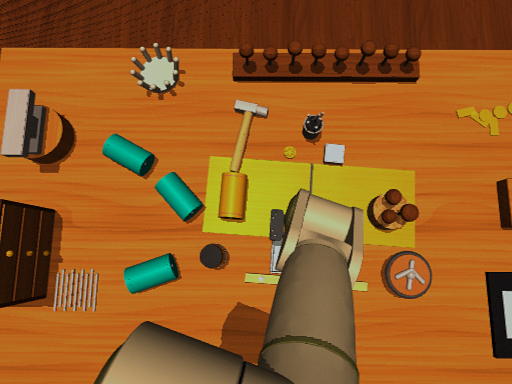

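The arm hides the tray, at about (305,250). By the measured pose, about 8 mm of pull are left.

Request:
arm_command(
  moves=[-3, 0, 0, 0, 0, 0, 30, -3, 0, 0, 0, 0, 0, 30, -2, 0, 0, 0, 0, 0, 30, -1, 0, 0, 0, 0, 0, 30, 0, 0, 0, 0, 0, 0, 30],
)

```text
t: 7.8
position: [0.4752, -0.0424, 0.0147]
tcp_rot: [0.999, -0.034, 0.004, 0.0]
force: [13.4, 2.4, -1.5]
finger_gap: 0.344
grasp_force: 6.5
```

Reached the batten, with 13 N of contact force. I'll back off, rise, close the fingers and go above the tube.

Request:
arm_command(
  moves=[5, 0, 0, 0, 0, 0, 30, 5, 0, 0, 0, 0, 0, 30, 0, 0, -25, 0, 0, 0, 30, 0, 0, -45, 0, 0, 0, 30, 0, 0, -30, 0, 0, 0, 0, 16, -40, 0, 0, 0, 0, 0, 16, -40, 0, 0, 0, 0, 0, 16, -40, 0, 0, 0, 0, 0, 16, -40, 0, 0, 0, 0, 0, 0, -42, 0, 0, 0, 0, 0, 0, 0, 0, 0, 0, 0, 0],
)

```text
t: 9.18
position: [0.5591, 0.1567, 0.1131]
tcp_rot: [1.0, -0.031, -0.001, 0.0]
force: [-0.2, -0.2, -0.2]
finger_gap: 0.008
grasp_force: 0.0
```

```bash
python3 - <<'E'
from h import *
where(); im,W=tray(); x,y,z=np.moveaxis(W,-1,0)
i1,d=env.read_camera("side"); cv2.imwrite("pics/s3.png",np.vstack([im[100:,150:450],i1[100:,80:380]])[:600])
E
```

```text
t 9.18 plate xy mm [-10.  211.7] z 113.1 toolx yaw -3.59 down [-0.002 -0.    -1.   ] F [-0.2 -0.2 -0.2] gap 0.007574211276759627
tray [-142.7    0.5] [180.3 101.8] 86.19 450
```

View pics/s3.png

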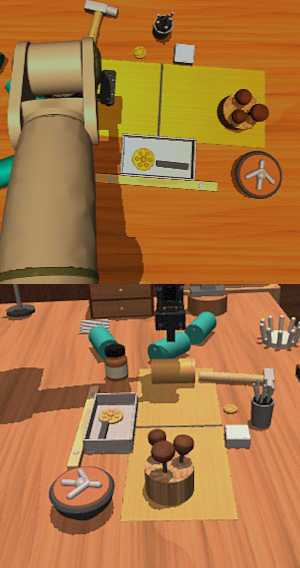

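The tray lies home and square, seen in both views at crop (160,158) and (110,423), and the fingers hang over the tube. Now I'll feel down onto its top.

Request:
arm_command(
  moves=[2, 2, 25, 0, 0, 0, 0, 0, 0, 18, 0, 0, 0, 0, 0, 0, 4, 0, 0, 0, 0, 0, 0, 1, 0, 0, 0, 0, 0, 0, 1, 0, 0, 0, 0, 0, 0, 0, 0, 0, 0, 0, 0, 0, 0, 0, 0, 0, 0],
)

```text
t: 10.15
position: [0.5616, 0.1526, 0.065]
tcp_rot: [0.999, -0.033, 0.0, -0.0]
force: [-0.9, 0.1, 0.5]
finger_gap: 0.004
grasp_force: 0.0
```

```bash
python3 - <<'E'
from h import *
where()
E
```

```text
t 10.15 plate xy mm [ -7.2 207.8] z 65.0 toolx yaw -3.78 down [ 0.  0. -1.] F [-0.9  0.1  0.5] gap 0.0038470198684441375
```

Request:
arm_command(
  moves=[0, 0, 1, 0, 0, 0, 0, 0, 0, 0.5, 0, 0, 0, 0, 0, 0, 0, 0, 0, 0, 0],
)

```text
t: 10.52
position: [0.5618, 0.1527, 0.0642]
tcp_rot: [0.999, -0.033, 0.0, -0.0]
force: [-2.7, -0.0, 7.7]
finger_gap: 0.008
grasp_force: 3.8
```

Contact at 7.7 N. First stroke.

Request:
arm_command(
  moves=[0, 3, 0, 0, 0, 0, 0, 0, 6, 0, 0, 0, 0, 0, 0, 8, 0, 0, 0, 0, 0, 0, 8, 0, 0, 0, 0, 0, 0, 8, 0, 0, 0, 0, 0, 0, 8, 0, 0, 0, 0, 0, 0, 6, 0, 0, 0, 0, 0, 0, 4, 0, 0, 0, 0, 0, 0, 0, 0, 0, 0, 0, 0],
)

```text
t: 11.65
position: [0.5584, 0.1014, 0.0635]
tcp_rot: [0.999, -0.033, 0.0, 0.0]
force: [-1.8, -0.6, 5.4]
finger_gap: 0.006
grasp_force: 2.8
```

Request:
arm_command(
  moves=[0, 0, -8, 0, 0, 0, 0, 0, 0, -8, 0, 0, 0, 0, 0, 0, 0, 0, 0, 0, 0],
)

```text
t: 12.02
position: [0.5585, 0.1017, 0.0799]
tcp_rot: [0.999, -0.033, 0.001, -0.0]
force: [1.0, -0.9, -0.1]
finger_gap: 0.006
grasp_force: 0.0
```

```bash
cat >> h.py <<'E'
def tube():
    # best-fit from both cameras' depth: cylinder r=32 on plate
    from scipy.optimize import least_squares
    for n in ("side","top"):
        im,d=env.read_camera(n); W=cloud(n,d); hsv=cv2.cvtColor(im,cv2.COLOR_BGR2HSV)
        q=np.stack([(W[...,:2]-C)@ex,(W[...,:2]-C)@ey],-1); z=W[...,2]
        m=(np.abs(q[...,0])<.1)&(q[...,1]>-.12)&(q[...,1]<.26)&(z>.012)&(z<.07)&(hsv[...,0]>12)&(hsv[...,0]<32)&(hsv[...,1]>120)
        k,l,s,c=cv2.connectedComponentsWithStats(m.astype(np.uint8))
        if k<2: print(n,"none"); continue
        i=1+np.argmax(s[1:,4]); m=l==i; A=q[m]; Z=z[m]; xm=np.mean([A[:,0].min(),A[:,0].max()])
        f=lambda p:np.hypot((A[:,1]-p[0]-p[1]*(A[:,0]-xm))*np.cos(p[1]),Z-.032)-.032
        r=least_squares(f,[A[:,1].mean(),0],loss="soft_l1",f_scale=.003)
        print(n,"tube y",round(1000*r.x[0],1),"x",round(1000*xm,1),"len",round(1000*np.ptp(A[:,0])),"yaw deg rel plate",round(-np.degrees(r.x[1]),2),"n",len(A),"rms",round(1000*np.sqrt(np.mean(r.fun**2)),1))
    return im
E
python3 - <<'E'
from h import *
where(); tube()
E
```

```text
t 12.03 plate xy mm [ -6.9 156.8] z 79.9 toolx yaw -3.77 down [ 0.001 -0.    -1.   ] F [ 1.  -0.9 -0.1] gap 0.006331422084785671
side tube y 173.0 x -0.2 len 99 yaw deg rel plate 0.23 n 954 rms 1.7
top tube y 1120.9 x -91.9 len 0 yaw deg rel plate 88.27 n 2 rms 0.0
```

Request:
arm_command(
  moves=[0, -14, 0, 0, 0, 0, 0, 0, -13, 0, 0, 0, 0, 0, 0, 0, 8, 0, 0, 0, 0, 0, 0, 6, 0, 0, 0, 0, 0, 0, 2, 0, 0, 0, 0, 0, 0, 0, 0, 0, 0, 0, 0, 3, 0, 0, 0, 0, 0, 0, 7, 0, 0, 0, 0, 0, 0, 8, 0, 0, 0, 0, 0, 0, 9, 0, 0, 0, 0, 0, 0, 9, 0, 0, 0, 0, 0, 0, 8, 0, 0, 0, 0, 0, 0, 6, 0, 0, 0, 0, 0, 0, 4, 0, 0, 0, 0, 0, 0, 0, 0, 0, 0, 0, 0, 0, -8, 0, 0, 0, 0, 0, 0, -8, 0, 0, 0, 0, 0, 0, 0, 0, 0, 0, 0],
)

```text
$.moves: bad value
```

```bash
python3 - <<'E'
from h import *
where(); tube()
E
```

```text
t 12.12 plate xy mm [ -7.3 156.8] z 79.2 toolx yaw -3.77 down [-0.  0. -1.] F [ 0.1  0.1 -0. ] gap 0.001142262110476399
side tube y 173.2 x -0.2 len 99 yaw deg rel plate -0.07 n 941 rms 1.7
top tube y 406.3 x -92.0 len 0 yaw deg rel plate 84.69 n 2 rms 0.0
```

Request:
arm_command(
  moves=[0, -14, 0, 0, 0, 0, 0, 0, -14, 0, 0, 0, 0, 0, 0, 0, 8, 0, 0, 0, 0, 0, 0, 6, 0, 0, 0, 0, 0, 0, 2, 0, 0, 0, 0, 0, 0, 0, 0, 0, 0, 0, 0, 3, 0, 0, 0, 0, 0, 0, 7, 0, 0, 0, 0, 0, 0, 8, 0, 0, 0, 0, 0, 0, 9, 0, 0, 0, 0, 0, 0, 9, 0, 0, 0, 0, 0, 0, 8, 0, 0, 0, 0, 0, 0, 6, 0, 0, 0, 0, 0, 0, 4, 0, 0, 0, 0, 0, 0, 0, 0, 0, 0, 0, 0, 0, 0, -8, 0, 0, 0, 0, 0, 0, -8, 0, 0, 0, 0, 0, 0, 0, 0, 0, 0, 0],
)

```text
t: 14.48
position: [0.5568, 0.0756, 0.0799]
tcp_rot: [0.999, -0.033, 0.001, 0.0]
force: [0.3, 0.7, 0.3]
finger_gap: 0.005
grasp_force: 0.0
```

```bash
python3 - <<'E'
from h import *
where(); tube()
E
```

```text
t 14.47 plate xy mm [ -6.8 130.7] z 79.9 toolx yaw -3.78 down [ 0.001 -0.    -1.   ] F [0.3 0.7 0.3] gap 0.005052919587087189
side tube y 145.7 x -5.9 len 110 yaw deg rel plate 0.16 n 1064 rms 1.6
top tube y 2336.3 x -91.8 len 0 yaw deg rel plate 89.21 n 2 rms 0.0
```

No slip. Repeating the cycle.

Request:
arm_command(
  moves=[0, -14, 0, 0, 0, 0, 0, 0, -14, 0, 0, 0, 0, 0, 0, 0, 8, 0, 0, 0, 0, 0, 0, 6, 0, 0, 0, 0, 0, 0, 2, 0, 0, 0, 0, 0, 0, 0, 0, 0, 0, 0, 0, 3, 0, 0, 0, 0, 0, 0, 7, 0, 0, 0, 0, 0, 0, 8, 0, 0, 0, 0, 0, 0, 9, 0, 0, 0, 0, 0, 0, 9, 0, 0, 0, 0, 0, 0, 8, 0, 0, 0, 0, 0, 0, 6, 0, 0, 0, 0, 0, 0, 4, 0, 0, 0, 0, 0, 0, 0, 0, 0, 0, 0, 0, 0, 0, -8, 0, 0, 0, 0, 0, 0, -8, 0, 0, 0, 0, 0, 0, 0, 0, 0, 0, 0],
)

```text
t: 16.82
position: [0.5551, 0.0497, 0.0799]
tcp_rot: [0.999, -0.033, 0.001, 0.0]
force: [1.0, -0.3, -0.0]
finger_gap: 0.006
grasp_force: 0.0
```

Request:
arm_command(
  moves=[0, -14, 0, 0, 0, 0, 0, 0, -13, 0, 0, 0, 0, 0, 0, 0, 8, 0, 0, 0, 0, 0, 0, 6, 0, 0, 0, 0, 0, 0, 2, 0, 0, 0, 0, 0, 0, 0, 0, 0, 0, 0, 0, 3, 0, 0, 0, 0, 0, 0, 7, 0, 0, 0, 0, 0, 0, 8, 0, 0, 0, 0, 0, 0, 9, 0, 0, 0, 0, 0, 0, 9, 0, 0, 0, 0, 0, 0, 8, 0, 0, 0, 0, 0, 0, 6, 0, 0, 0, 0, 0, 0, 4, 0, 0, 0, 0, 0, 0, 0, 0, 0, 0, 0, 0, 0, 0, -8, 0, 0, 0, 0, 0, 0, -8, 0, 0, 0, 0, 0, 0, 0, 0, 0, 0, 0],
)

```text
t: 19.08
position: [0.5533, 0.0227, 0.0799]
tcp_rot: [0.999, -0.033, 0.001, 0.0]
force: [1.0, -0.5, 0.2]
finger_gap: 0.006
grasp_force: 0.0
```

```bash
python3 - <<'E'
from h import *
where(); tube()
E
```

```text
t 19.07 plate xy mm [-6.8 77.6] z 79.9 toolx yaw -3.78 down [ 0.001 -0.    -1.   ] F [ 1.  -0.5  0.2] gap 0.0057642176545528185
side tube y 90.8 x -0.4 len 99 yaw deg rel plate 0.01 n 1093 rms 1.6
top tube y 164.5 x 79.0 len 42 yaw deg rel plate 17.47 n 155 rms 6.5
```

Request:
arm_command(
  moves=[0, -14, 0, 0, 0, 0, 0, 0, -13, 0, 0, 0, 0, 0, 0, 0, 8, 0, 0, 0, 0, 0, 0, 6, 0, 0, 0, 0, 0, 0, 2, 0, 0, 0, 0, 0, 0, 0, 0, 0, 0, 0, 0, 3, 0, 0, 0, 0, 0, 0, 7, 0, 0, 0, 0, 0, 0, 8, 0, 0, 0, 0, 0, 0, 9, 0, 0, 0, 0, 0, 0, 9, 0, 0, 0, 0, 0, 0, 8, 0, 0, 0, 0, 0, 0, 6, 0, 0, 0, 0, 0, 0, 4, 0, 0, 0, 0, 0, 0, 0, 0, 0, 0, 0, 0, 0, 0, -8, 0, 0, 0, 0, 0, 0, -8, 0, 0, 0, 0, 0, 0, 0, 0, 0, 0, 0],
)

```text
t: 21.42
position: [0.5515, -0.0043, 0.0799]
tcp_rot: [0.999, -0.033, 0.001, 0.0]
force: [0.9, -0.6, -1.5]
finger_gap: 0.002
grasp_force: 0.0
```

Request:
arm_command(
  moves=[0, -14, 0, 0, 0, 0, 0, 0, -13, 0, 0, 0, 0, 0, 0, 0, 8, 0, 0, 0, 0, 0, 0, 6, 0, 0, 0, 0, 0, 0, 2, 0, 0, 0, 0, 0, 0, 0, 0, 0, 0, 0, 0, 3, 0, 0, 0, 0, 0, 0, 7, 0, 0, 0, 0, 0, 0, 8, 0, 0, 0, 0, 0, 0, 9, 0, 0, 0, 0, 0, 0, 9, 0, 0, 0, 0, 0, 0, 8, 0, 0, 0, 0, 0, 0, 6, 0, 0, 0, 0, 0, 0, 4, 0, 0, 0, 0, 0, 0, 0, 0, 0, 0, 0, 0, 0, 0, -8, 0, 0, 0, 0, 0, 0, -8, 0, 0, 0, 0, 0, 0, 0, 0, 0, 0, 0],
)

```text
t: 23.68
position: [0.5498, -0.0312, 0.0798]
tcp_rot: [0.999, -0.033, 0.001, 0.0]
force: [0.3, 0.5, -0.6]
finger_gap: 0.004
grasp_force: 0.0
```

```bash
python3 - <<'E'
from h import *
where(); tube()
E
```

```text
t 23.68 plate xy mm [-6.7 23.6] z 79.8 toolx yaw -3.79 down [ 0.001 -0.    -1.   ] F [ 0.3  0.5 -0.6] gap 0.004355509753379718
side tube y 35.8 x -5.0 len 112 yaw deg rel plate 0.22 n 1320 rms 1.7
top tube y 164.6 x 78.8 len 41 yaw deg rel plate 17.75 n 155 rms 6.4
```

Request:
arm_command(
  moves=[0, -12, 0, 0, 0, 0, 0, 0, -11, 0, 0, 0, 0, 0, 0, 0, 8, 0, 0, 0, 0, 0, 0, 6, 0, 0, 0, 0, 0, 0, 2, 0, 0, 0, 0, 0, 0, 0, 0, 0, 0, 0, 0, 3, 0, 0, 0, 0, 0, 0, 6, 0, 0, 0, 0, 0, 0, 7, 0, 0, 0, 0, 0, 0, 8, 0, 0, 0, 0, 0, 0, 7, 0, 0, 0, 0, 0, 0, 6, 0, 0, 0, 0, 0, 0, 3, 0, 0, 0, 0, 0, 0, 0, 0, 0, 0, 0, 0, 0, 0, -8, 0, 0, 0, 0, 0, 0, -8, 0, 0, 0, 0, 0, 0, 0, 0, 0, 0, 0],
)

```text
t: 25.9
position: [0.5486, -0.0482, 0.0797]
tcp_rot: [0.999, -0.033, 0.001, 0.0]
force: [-0.2, -0.7, -0.4]
finger_gap: 0.005
grasp_force: 0.0
```

```bash
python3 - <<'E'
from h import *
where(); tube()
E
```

```text
t 25.9 plate xy mm [-6.8  6.6] z 79.7 toolx yaw -3.79 down [ 0.001 -0.    -1.   ] F [-0.2 -0.7 -0.4] gap 0.005284799434029086
side tube y 15.5 x -7.1 len 112 yaw deg rel plate 0.16 n 1359 rms 1.6
top tube y 164.3 x 79.2 len 41 yaw deg rel plate 17.22 n 154 rms 6.4
```

Request:
arm_command(
  moves=[0, -8, 0, 0, 0, 0, 0, 0, -8, 0, 0, 0, 0, 0, 0, 0, 8, 0, 0, 0, 0, 0, 0, 6, 0, 0, 0, 0, 0, 0, 2, 0, 0, 0, 0, 0, 0, 0, 0, 0, 0, 0, 0, 3, 0, 0, 0, 0, 0, 0, 5, 0, 0, 0, 0, 0, 0, 6, 0, 0, 0, 0, 0, 0, 6, 0, 0, 0, 0, 0, 0, 5, 0, 0, 0, 0, 0, 0, 4, 0, 0, 0, 0, 0, 0, 0, 0, 0, 0, 0, 0, 0, 0, -8, 0, 0, 0, 0, 0, 0, -40, 0, 0, 0, 0, 0, 0, -40, 0, 0, 0, 0, 0, -40, -30, 0, 0, 0, 0, 0, -50, 0, 0, 0, 0, 0, 0, -50, 0, 0, 0, 0, 0, 0, -50, 0, 0, 0, 0],
)

```text
$.moves: bad value
```

```bash
python3 - <<'E'
from h import *
where(); im=tube(); tray(); i1,d=env.read_camera("side"); cv2.imwrite("pics/s4.png",np.vstack([im[100:,150:450],i1[100:,80:380]])[:600])
E
```

```text
t 26.0 plate xy mm [-7.1  6.7] z 79.1 toolx yaw -3.78 down [-0.  0. -1.] F [-0.1 -0.2 -0.2] gap 0.007139077064376257
side tube y 15.4 x -7.0 len 112 yaw deg rel plate 0.15 n 1357 rms 1.6
top tube y 164.2 x 79.1 len 41 yaw deg rel plate 18.24 n 159 rms 6.5
tray [-141.5   85.7] [12.4 97.2] 83.49 84
```

View pics/s4.png

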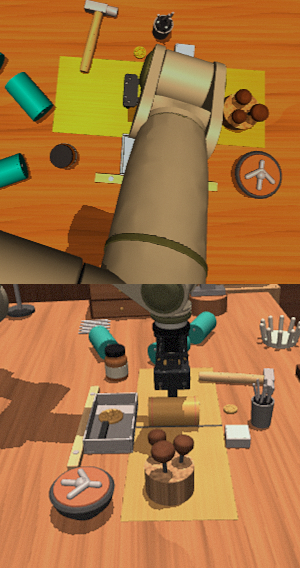

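The call was refused because a row was miscounted, so nothing moved. The tube lies at crop (173,410), just short of the line. Repeating with correct rows.

Request:
arm_command(
  moves=[0, -8, 0, 0, 0, 0, 0, 0, -8, 0, 0, 0, 0, 0, 0, 0, 8, 0, 0, 0, 0, 0, 0, 6, 0, 0, 0, 0, 0, 0, 2, 0, 0, 0, 0, 0, 0, 0, 0, 0, 0, 0, 0, 3, 0, 0, 0, 0, 0, 0, 5, 0, 0, 0, 0, 0, 0, 6, 0, 0, 0, 0, 0, 0, 6, 0, 0, 0, 0, 0, 0, 5, 0, 0, 0, 0, 0, 0, 4, 0, 0, 0, 0, 0, 0, 0, 0, 0, 0, 0, 0, 0, 0, -8, 0, 0, 0, 0],
)

```text
t: 27.95
position: [0.5472, -0.0612, 0.071]
tcp_rot: [0.999, -0.033, -0.0, -0.0]
force: [-0.3, -0.2, -0.2]
finger_gap: 0.005
grasp_force: 0.0
```

Request:
arm_command(
  moves=[0, 0, -40, 0, 0, 0, 0, 0, 0, -40, 0, 0, 0, 0, 0, -45, 0, 0, 0, 0, 0, 0, -45, 0, 0, 0, 0, 0, 0, -45, 0, 0, 0, 0, 0, 0, -45, 0, 0, 0, 0, 0, 0, -45, 0, 0, 0, 0, 0, 0, 0, 0, 0, 0, 0, 0],
)

```text
t: 28.95
position: [0.562, 0.1658, 0.1509]
tcp_rot: [1.0, -0.031, -0.0, -0.0]
force: [-0.7, 0.1, -0.2]
finger_gap: 0.007
grasp_force: 0.0
```

```bash
python3 - <<'E'
from h import *
where(); im=tube(); tray(); i1,d=env.read_camera("side"); cv2.imwrite("pics/s5.png",np.vstack([im[100:,150:450],i1[100:,80:380]])[:600])
E
```

```text
t 28.95 plate xy mm [ -7.8 221. ] z 150.9 toolx yaw -3.58 down [-0.  0. -1.] F [-0.7  0.1 -0.2] gap 0.006998133301869436
side tube y 0.7 x -5.8 len 110 yaw deg rel plate -0.01 n 1420 rms 1.4
top tube y -1.9 x -6.9 len 110 yaw deg rel plate 0.15 n 1137 rms 1.4
tray [-143.3    0.5] [180.2 102.9] 86.15 450
```

View pics/s5.png

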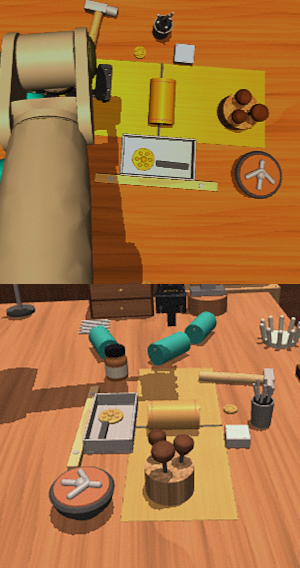

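The tube lies on the line (y about -1 mm, x -6 mm, parallel) at crop (162,100). The tray is home, the bystanders are where they were, and the arm is clear.

```bash
python3 -c "
from bench import env
print(env.job_done())"
```

```text
the job is handed in; nothing more can be done
None
```

I handed the job in at about 29 s: the tray is square against the batten, the tube rests centred on the cross line (about 1 mm off it), no bystander looked moved in the last pictures, and the robot touches nothing; the hand-in returned no verdict.

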